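Check the sprung shield of the slide viewer and hold it below its balance point

TASK

Pull the slide viewer's tray out to its stop and, only then, lift the amber shield by its bar to well past its balance point (about 60 degrees open), so that the spring takes over, without letting it fly open. Then ease it back and hold it still just below that point, somewhere from 3 to 12 degrees under it, with the tray still fully out, so that I can mark the slides; finish while holding the bar in the gripper, because let go it would fall shut. Never drop or fling the shield, and leave the other things on the bench and on the viewer where they are.

Things in the scene. Friction and masses are not known exactly. Their poses are not given: they have to be found in the camera images.
- viewer: the slide viewer: a fixed white case (sizes in mm) 280 wide, 155 high, reaching 312 back from its front face, with one pull-out tray. Origin on the bench under the middle of that front face (the face of the shut tray); its x axis points back into the case, y left, z up. The tray slides out along its -x axis, towards the robot
- tray (a joint): how far the tray is pulled out, in m: 0 shut, 0.190 at its stop; it starts 0 to 0.025 open. It runs with 10 N of friction (some more when moved fast) and stays where it is left. Its grey front plate is 274 wide and 12 thick, its top edge 148 above the bench. The shield's hinge line runs along the viewer's y on the tray, 165 behind the tray's front face (205 behind the handle's bar) and 85 above the bench
- tray_handle (a point): middle of the tray's handle, a round steel bar 12 thick and 130 long along the viewer's y, its centre line 40 out from the tray's front face (34 free behind the bar), 125 above the bench and 30 below the case's top. Axes as the viewer's; moves with the tray
- shield: the shield: an amber pane in a black frame, 206 wide, 125 long, 10 thick, 0.8 kg, over the tray (inside the case while the tray is in), hinged at its rear. Origin: middle of its lifting bar, a round bar 12 thick along the viewer's y, 98 clear between its posts, that can turn between gripping pads. Shut, its axes are the viewer's; its z axis (normal to the pane) leans back by the opening angle
- shield_bar (a point): the same point, the middle of the bar: 40 over the pane's mid-plane, 105 from the hinge (shut: 125 above the bench, 60 behind the tray's front face). At opening a it is 105 cos a - 40 sin a in front of the hinge line and 105 sin a + 40 cos a above it. The spring balances the shield at a = 60 degrees: let go below, it falls shut; above, it flies open to 100. Lifting takes 3 N when shut, hardly any at 60
- slidebox: bystander: a flat slide box, 85 x 90 x 28, standing left (+y side) of the tray's path. Origin: centre of its underside
- vial: bystander: a small glass vial, 24 in diameter and 60 high, standing right (-y side) of the tray's path. Origin: centre of its underside
- reagent: bystander: a brown reagent bottle, 68 in diameter and 130 high, standing on the right, just before the viewer's case. Origin: centre of its underside
- timer: bystander: a pocket timer, 110 x 50 x 20, lying across the viewer's top, about 60 behind its front edge. Origin: centre of its underside
- beaker: bystander: a glass beaker, 70 in diameter and 85 high, on the left of the bench. Origin: centre of its underside
- glovebox: bystander: a carton of gloves, 120 x 230 x 75, on the right of the bench. Origin: centre of its underside
- rack: bystander: a tube rack, 75 x 200 x 53 (tubes to 72 high), standing lengthwise on the left of the bench. Origin: centre of its underside

How it is judged:
By the outcome, as a careful person would: the job done as asked, in the order asked, and still so for the second after the job is handed in, while the arm keeps its last pose, push and grip.
It also fails if it takes over 58 s, if anything falls off the work surface, if the arm or the gripper's body presses on something with over 40 N, if the wrist force passes 120 N, or if a joint passes its speed limit or range.

ROBOT

A 6-joint arm with a two-finger parallel gripper is mounted at the origin on the work surface. World frame = base frame: x ahead of the robot, y to its left, z up, the work surface at z = 0. Lengths are in m, angles in rad, forces in N, time in s.
With the tool pointing down it reaches from about 0.35 to 0.975 m from the base axis. Payload 4.9 kg.
Tool frame: the origin (TCP) lies on the centre line of the jaws, within the pads' length; the fingertips stand 17 mm ahead of it and the grasp point (between the pads) lies 2 mm behind it; x points along the fingers, y is the direction in which the jaws open and shut, and the axes are right-handed (so a half turn about x gives the same grasp; the last joint's range is limited). The gripper opens to 85 mm and grips with 20 to 120 N. Pads are 22 mm wide; open, the fingers measure 114 mm over their backs; the gripper's body (76 mm by 85 mm) begins 54 mm behind the grasp point. The pads swing forward as they close: fully open they stand 13 mm farther back than shut.
Start: joints at [-1.371, 0.053, 1.613, -0, 1.476, -0.119], TCP at [0.196, -0.593, 0.248] pointing down, gripper open.
Joint ranges: [-3.01, 3.01], [-1.01, 2.22], [0.06, 2.58], [-1.02, 4.17], [0.09, 2.62], [-3.14, 3.14]. Speed limits (rad/s): [2.57, 2.57, 3.14, 3.14, 3.14, 3.14].

INTERFACE

Orientations are given as a unit quaternion [w, x, y, z].
In Python, from plant import status, viewer, manip gives the robot as it stands.
- The arm moves only by the tool drive_tool, never from a script. Its argument "plan" is a list of rows, each a list of 4 numbers: the shift along the tool's x, y, z in m, then the turn about the tool's x in units of 8 degrees (1.0 is 8 degrees). A call has 1 to 12 rows; each row is the pose to reach, as a shift and turn from the pose commanded when the call began, along the tool's axes at that moment; what a row does not reach only later rows make up. A row lasts 1/10 s, in which the tool goes at most 50 mm and 8.59 degrees, less where a joint would pass 70% of its speed; a pose out of reach is approached as far as the arm can. A call with a gripper value outside its range is refused whole. "fingers" is the finger opening in m, from 0 to 0.0854, set as the call begins (left out, the last holds). The fingers move at their own pace and stop on an object; the grip force is fixed at half the most. Time passes only in rows, so rows that repeat a pose let the fingers close. It gives the time, the measured TCP pose, the force and the opening at its end, in the units of the state.
- status.state(): the state, without advancing time (a new reading comes with each control period).
- viewer.grab_frame(name): name is "scene" or "top"; returns the picture (420x560x3 uint8, blue, green, red); there is no depth.
- viewer.calibration(name): a dict with "vfov" (degrees; the focal length in pixels is half the picture's height over the tangent of half this angle, whatever the lens; pixels are square), "cx", "cy" (the principal point, pixels), "rvec" (rotation vector, rad) and "tvec" (3), from world to camera coordinates, as OpenCV has them. Camera axes: x right, y down, z forward; pixel columns grow to the right and rows downward; lengths in m; the calibration is good to about 2 mm. A picture is of the moment at which its call begins. calibration takes no time and is no camera call.
- manip.job_done(): hands the job in, once; it reports no verdict.
The state is a dict: "time": time; "joint_pos": joint angles; "joint_vel": joint speeds; "joint_efforts": joint torques, N m; "tool_pos": TCP position; "tool_rot": TCP orientation; "contact_force": force on the tool from outside, world axes, zero at the start; "ft_torque": the same for the moment, N m; "gripper_width": opening from 0.0 (shut) to 1.0 (fully open).
Only numpy, scipy, OpenCV 4.12 (cv2) and the standard library are available. Lean on these libraries where they do the work, as an engineer would, in place of code of your own. Each camera call takes 0.05 s, during which the arm holds its last target. There are 200 camera calls.

## Working session

There is one attempt and no reset: what is moved stays moved. The work goes in short steps, Python scripts to look and compute and a tool call to move; the robot and the scene stay as the last step left them, time stands still between calls to the robot, and variables do not carry over. Pictures are saved under pics/ and viewed, about 8 in all and at most 12, crops included, and the job is handed in when it is done.

Besides the shell and the picture viewer there is one more tool, called as a command line: name --pt "numbers of a row" for each row, then --argument value for the rest. drive_tool: Moves the arm, as the interface text tells. Its arguments: {"type":"object","properties":{"plan":{"type":"array","items":{"type":"array","items":{"type":"number"}}},"fingers":{"type":"number"}},"required":["plan"]}

```bash
mkdir -p pics; ls; python3 - <<'E'
from plant import status, viewer
import cv2
print(status.state())
for n in("scene","top"):
    cv2.imwrite(f"pics/{n}0.png",viewer.grab_frame(n)); print(n,viewer.calibration(n))
E
```

```text
pics
{'time': 0.0, 'joint_pos': array([-1.37097988e+00,  5.33504111e-02,  1.61427637e+00,  1.43225450e-05,
        1.47597301e+00, -1.18999866e-01]), 'joint_vel': array([-0.00132862, -0.00013317, -0.0004068 , -0.00034872, -0.00134489,
        0.00159393]), 'joint_efforts': array([ 4.54221595e-05, -3.93680656e+01, -3.70176995e+01, -1.01091005e-04,
        6.92506816e-03,  1.15312679e-05]), 'tool_pos': array([ 0.1957911 , -0.59293691,  0.24707749]), 'tool_rot': array([-0.11153202, -0.69811775, -0.11295053,  0.69816501]), 'contact_force': array([-0.62791959,  0.38633366,  0.15359658]), 'ft_torque': array([ 0.00995786, -0.03403217, -0.02734159]), 'gripper_width': 0.9955879316193932}
scene {'vfov': 53.40147981459976, 'cx': 278.5495363814923, 'cy': 206.84843759290476, 'rvec': array([ 1.63202386,  2.03047518, -0.76588461]), 'tvec': array([ 0.16705665, -0.36926789,  2.01080014])}
top {'vfov': 57.98206446497545, 'cx': 275.8981396438563, 'cy': 202.41364748389984, 'rvec': array([ 2.1481621 , -2.12899567,  0.15706776]), 'tvec': array([-0.04503905,  0.59763291,  1.14943504])}
```

View pics/scene0.png

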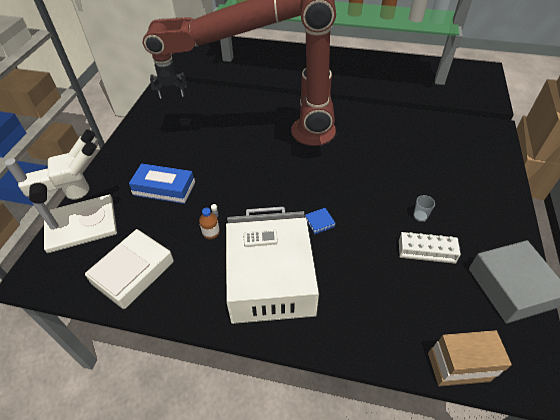

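View pics/top0.png

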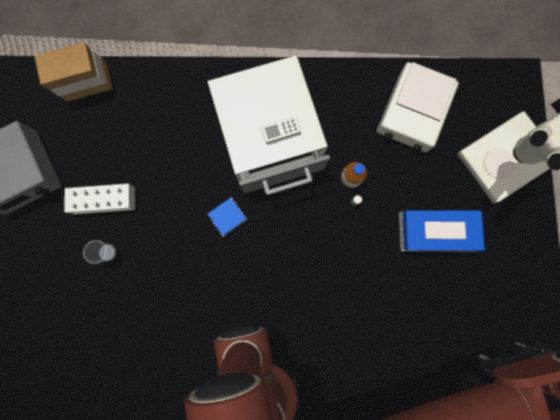

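Scene view is from behind; the top view shows the case around (268,115), handle bar around (288,182), slidebox (227,216), vial (357,200), reagent (354,172), timer (281,130).

```bash
cat > h.py <<'E'
import numpy as np, cv2
from plant import status, viewer
def cal(n):
    c=viewer.calibration(n); R=cv2.Rodrigues(c["rvec"])[0]; f=210/np.tan(np.radians(c["vfov"]/2))
    return R,np.array(c["tvec"]),f,c["cx"],c["cy"]
def cast(n,uv,z):
    R,t,f,cx,cy=cal(n); o=-R.T@t; uv=np.atleast_2d(uv).astype(float)
    d=np.c_[(uv[:,0]-cx)/f,(uv[:,1]-cy)/f,np.ones(len(uv))]@R
    return o+d*((z-o[2])/d[:,2])[:,None]
def proj(n,P):
    R,t,f,cx,cy=cal(n); q=np.atleast_2d(P)@R.T+t
    return np.c_[q[:,0]/q[:,2]*f+cx,q[:,1]/q[:,2]*f+cy]
E
python3 - <<'E'
from h import *
for n in("scene","top"):
    R,t,*_=cal(n); print(n,-R.T@t)
im=cv2.imread("pics/top0.png")
c=cv2.resize(im[45:215,195:375],None,fx=4,fy=3.5,interpolation=cv2.INTER_CUBIC); cv2.imwrite("pics/c1.png",c[:595])
for n,box in(("top",(200,50,335,185)),("scene",(220,205,325,325))):
    im=cv2.imread(f"pics/{n}0.png"); m=np.zeros(im.shape[:2],np.uint8); x0,y0,x1,y1=box
    m[y0:y1,x0:x1]=(im[y0:y1,x0:x1].min(2)>(185 if n=="top" else 175))*255
    k=max(cv2.findContours(m,0,2)[0],key=cv2.contourArea)
    a=cv2.approxPolyDP(cv2.convexHull(k),4,True)[:,0]
    print(n,cv2.contourArea(k)); print(np.c_[a,cast(n,a,.155)[:,:2]].round(3))
E
```

```text
scene [1.58384946 0.20589999 1.28709362]
top [ 0.41554922 -0.04846943  1.22693279]
top 8717.0
[[ 2.950e+02  5.600e+01  1.032e+00 -9.400e-02]
 [ 3.250e+02  1.450e+02  7.520e-01 -1.830e-01]
 [ 2.350e+02  1.720e+02  6.690e-01  7.900e-02]
 [ 2.090e+02  8.100e+01  9.500e-01  1.650e-01]]
scene 6537.0
[[ 3.050e+02  2.180e+02  6.700e-01  7.700e-02]
 [ 3.170e+02  2.940e+02  9.540e-01  1.660e-01]
 [ 2.270e+02  3.010e+02  1.034e+00 -9.400e-02]
 [ 2.260e+02  2.240e+02  7.530e-01 -1.850e-01]]
```

View pics/c1.png

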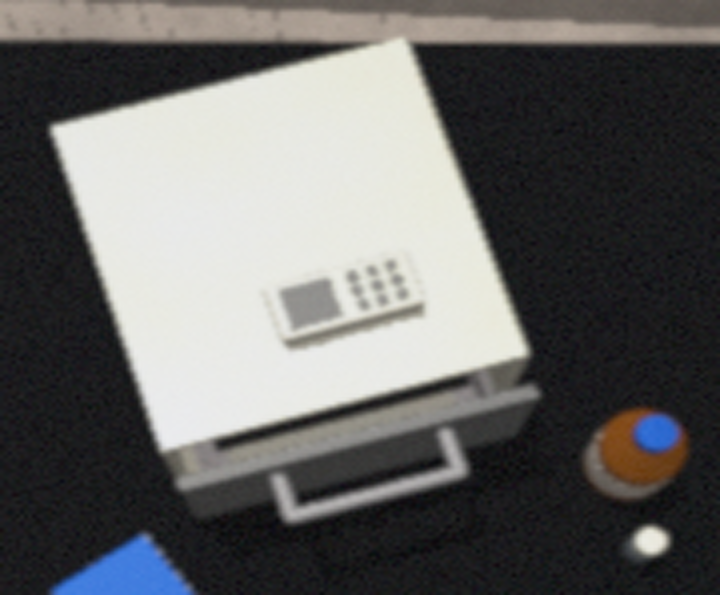

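```bash
cat >> h.py <<'E'
from scipy.spatial.transform import Rotation as Ro
YAW=np.radians(17.6); X=np.array([np.cos(YAW),np.sin(YAW),0]); Y=np.array([-X[1],X[0],0]); O=np.array([.6965,-.058,0])
def V(p): # world->viewer
    d=np.asarray(p)-O; return np.stack([d@X,d@Y,d[...,2]],-1)
def W(v): v=np.asarray(v,float); return O+v[...,:1]*X+v[...,1:2]*Y+v[...,2:]*[0,0,1]
def tool():
    s=status.state(); q=s["tool_rot"]; return s,s["tool_pos"],Ro.from_quat(np.r_[q[1:],q[0]]).as_matrix()
def report():
    s,p,R=tool(); print("t",round(s["time"],2),"V",V(p).round(4),"world",p.round(4),"F_v",np.round([s["contact_force"]@X,s["contact_force"]@Y,s["contact_force"][2]],1),"w",round(s["gripper_width"]*85.4,1))
    a=np.degrees(np.arctan2(R[:2,1]@Y[:2],R[:2,1]@X[:2])); print("toolx",R[:,0].round(3),"tooly vs Xv deg",round(a,2)); return p,R
E
python3 - <<'E'
from h import *
p,R=report(); print(R.round(3))
im=cv2.imread("pics/top0.png"); 
h=cast("top",[[267.5,192.7],[310.5,179.3]],.128); print("handle ends V",V(h).round(4))
for n,px,z in(("slidebox",(227,216),.028),("vial",(357,200),.06),("reagent",(354,172),.12)): print(n,V(cast("top",[px],z)).round(3))
# angle map for turn +8deg
print("check turn", np.degrees(np.arctan2(*( (R@Ro.from_rotvec([np.radians(8),0,0]).as_matrix())[[1,0],1]))),np.degrees(np.arctan2(R[1,1],R[0,1])))
tgt=W([-.06,0,.25]); print("shift in tool to hover",(R.T@(tgt-p)).round(3))
E
```

```text
t 0.1 V [-0.639  -0.3585  0.2472] world [ 0.1958 -0.593   0.2472] F_v [0.5 0.9 0. ] w 85.1
toolx [-0.     0.002 -1.   ] tooly vs Xv deg -89.33
[[-0.     0.313 -0.95 ]
 [ 0.002 -0.95  -0.313]
 [-1.    -0.002 -0.   ]]
handle ends V [[-0.0657  0.0657  0.128 ]
 [-0.0646 -0.0677  0.128 ]]
slidebox [[-0.082  0.208  0.028]]
vial [[-0.158 -0.196  0.06 ]]
reagent [[-0.08 -0.2   0.12]]
check turn -79.73320939203761 -71.73319560166486
shift in tool to hover [-0.002 -0.352 -0.583]
```

drive_tool --pt "-0.005 -0.352 -0.578 -11.17" --pt "-0.005 -0.352 -0.578 -11.17" --pt "-0.005 -0.352 -0.578 -11.17" --pt "-0.005 -0.352 -0.578 -11.17" --pt "-0.005 -0.352 -0.578 -11.17" --pt "-0.005 -0.352 -0.578 -11.17" --pt "-0.005 -0.352 -0.578 -11.17" --pt "-0.005 -0.352 -0.578 -11.17" --pt "-0.005 -0.352 -0.578 -11.17" --pt "-0.005 -0.352 -0.578 -11.17" --pt "-0.005 -0.352 -0.578 -11.17" --pt "-0.005 -0.352 -0.578 -11.17" --fingers 0.042

```text
time: 1.3
tool_pos: [0.5855, -0.1345, 0.2523]
tool_rot: [0.571, 0.417, 0.571, -0.417]
contact_force: [0.7, -0.4, 0.0]
gripper_width: 0.488
```

```bash
python3 -c "
from h import *
p,R=report(); print('shift',(R.T@(W([-.065,-.001,.25])-p)).round(4),status.state()['joint_pos'].round(2))"
```

```text
t 1.3 V [-0.129  -0.0394  0.2523] world [ 0.5855 -0.1345  0.2523] F_v [ 0.5 -0.5  0. ] w 41.7
toolx [-0.001  0.    -1.   ] tooly vs Xv deg 0.1
shift [ 0.0023  0.064  -0.0383] [-0.35 -0.01  1.67 -0.    1.48 -0.66]
```

drive_tool --pt "0.002 0.064 -0.038 0" --pt "0.002 0.064 -0.038 0" --pt "0.002 0.064 -0.038 0" --pt "0.002 0.064 -0.038 0" --pt "0.002 0.064 -0.038 0"

```text
time: 1.8
tool_pos: [0.6335, -0.0818, 0.2504]
tool_rot: [0.57, 0.418, 0.571, -0.418]
contact_force: [-0.2, -0.6, 0.7]
gripper_width: 0.492
```

```bash
python3 -c "
from h import *
p,R=report()
im=viewer.grab_frame('top'); cv2.imwrite('pics/c2.png',cv2.resize(im[80:230,200:380],None,fx=4,fy=4,interpolation=2))
"
```

```text
t 1.8 V [-0.0672 -0.0036  0.2504] world [ 0.6335 -0.0818  0.2504] F_v [-0.4 -0.5  0.7] w 42.0
toolx [-0.001 -0.    -1.   ] tooly vs Xv deg -0.03
```

View pics/c2.png

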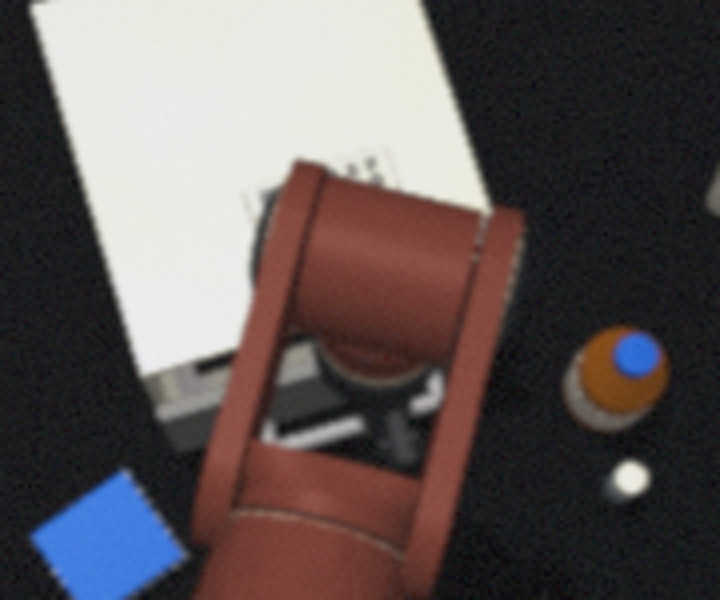

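The gripper stands over the handle (about (390,430) in the crop) with the bar between the fingers. Descending with a narrower opening.

drive_tool --pt "0.03 0.001 -0.002 0" --pt "0.055 0.001 -0.002 0" --pt "0.075 0.001 -0.002 0" --pt "0.09 0.001 -0.002 0" --pt "0.1 0.001 -0.002 0" --pt "0.11 0.001 -0.002 0" --pt "0.12 0.001 -0.002 0" --pt "0.127 0.001 -0.002 0" --pt "0.127 0.001 -0.002 0" --fingers 0.034

```text
time: 2.75
tool_pos: [0.634, -0.0785, 0.1226]
tool_rot: [0.57, 0.417, 0.571, -0.418]
contact_force: [0.2, 0.3, 0.5]
gripper_width: 0.398
```

```bash
python3 -c "
from h import *
p,R=report()
"
```

```text
t 2.75 V [-0.0658 -0.0007  0.1226] world [ 0.634  -0.0785  0.1226] F_v [0.3 0.2 0.5] w 34.0
toolx [-0.002  0.    -1.   ] tooly vs Xv deg 0.03
```

drive_tool --pt "0 0 0 0" --pt "0 0 0 0" --pt "0 0 0 0" --pt "0 0 0 0" --pt "0 0 0 0" --pt "0 0 0 0" --fingers 0.0

```text
time: 3.35
tool_pos: [0.6352, -0.0787, 0.1245]
tool_rot: [0.571, 0.418, 0.57, -0.417]
contact_force: [3.1, 1.3, 2.3]
gripper_width: 0.113
```

```bash
python3 -c "
from h import *
p,R=report()
"
```

```text
t 3.35 V [-0.0647 -0.0012  0.1245] world [ 0.6352 -0.0787  0.1245] F_v [3.4 0.3 2.3] w 9.7
toolx [ 0.002 -0.    -1.   ] tooly vs Xv deg 0.03
```

drive_tool --pt "0 -0.005 0 0" --pt "0 -0.015 0 0" --pt "0 -0.03 0 0" --pt "0 -0.045 0 0" --pt "0 -0.06 0 0" --pt "0 -0.075 0 0" --pt "0 -0.09 0 0" --pt "0 -0.105 0 0" --pt "0 -0.12 0 0" --pt "0 -0.135 0 0" --pt "0 -0.147 0 0" --pt "0 -0.155 0 0"

```text
time: 4.55
tool_pos: [0.4883, -0.1254, 0.1246]
tool_rot: [0.572, 0.419, 0.569, -0.416]
contact_force: [10.7, 4.1, -1.6]
gripper_width: 0.114
```

```bash
python3 -c "
from h import *
p,R=report()
"
```

```text
t 4.55 V [-0.2189 -0.0013  0.1246] world [ 0.4883 -0.1254  0.1246] F_v [11.4  0.7 -1.6] w 9.8
toolx [ 0.006  0.001 -1.   ] tooly vs Xv deg -0.0
```

drive_tool --pt "0 -0.003 0 0" --pt "0 -0.006 0 0" --pt "0 -0.009 0 0" --pt "0 -0.011 0 0" --pt "0 -0.013 0 0" --pt "0 -0.013 0 0"

```text
time: 5.15
tool_pos: [0.4762, -0.1292, 0.1245]
tool_rot: [0.572, 0.419, 0.569, -0.416]
contact_force: [7.2, 3.4, -2.0]
gripper_width: 0.117
```

```bash
python3 -c "
from h import *
p,R=report()
"
```

```text
t 5.15 V [-0.2315 -0.0012  0.1245] world [ 0.4762 -0.1292  0.1245] F_v [ 7.9  1.1 -2. ] w 10.0
toolx [ 0.006  0.001 -1.   ] tooly vs Xv deg 0.01
```

drive_tool --pt "0 -0.002 0 0" --pt "0 -0.004 0 0" --pt "0 -0.006 0 0" --pt "0 -0.006 0 0"

```text
time: 5.55
tool_pos: [0.4759, -0.1293, 0.1246]
tool_rot: [0.576, 0.424, 0.565, -0.412]
contact_force: [33.9, 8.8, -17.7]
gripper_width: 0.116
```

```bash
python3 -c "
from h import *
p,R=report()
"
```

```text
t 5.55 V [-0.2318 -0.0013  0.1246] world [ 0.4759 -0.1293  0.1246] F_v [ 34.9  -1.9 -17.7] w 9.9
toolx [ 0.023  0.004 -1.   ] tooly vs Xv deg -0.04
```

drive_tool --pt "0 0.003 0 0" --pt "0 0.006 0 0" --pt "0 0.006 0 0"

```text
time: 5.85
tool_pos: [0.4762, -0.1292, 0.1245]
tool_rot: [0.572, 0.419, 0.57, -0.416]
contact_force: [8.2, 2.1, -0.9]
gripper_width: 0.117
```

drive_tool --pt "0 0 0 0" --pt "0 0 0 0" --pt "0 0 0 0" --pt "0 0 0 0" --pt "0 0 0 0" --pt "-0.01 0 0 0" --pt "-0.03 0 0 0" --pt "-0.06 0 0 0" --pt "-0.1 0 0 0" --pt "-0.125 0 0 0" --pt "-0.125 -0.04 0 0" --pt "-0.125 -0.06 0 0" --fingers 0.034

```text
time: 7.05
tool_pos: [0.4166, -0.1483, 0.251]
tool_rot: [0.572, 0.417, 0.57, -0.418]
contact_force: [-0.0, -0.3, 0.0]
gripper_width: 0.397
```

```bash
sed -i 's/^def V/O=O-.0018*X\ndef V/' h.py; python3 -c "
from h import *
p,R=report()
print(proj('top',W([[-.23,-.065,.131],[-.23,.065,.131],[-.13,-.049,.131],[-.13,.049,.131]])).round(1))
im=viewer.grab_frame('top'); cv2.imwrite('pics/c3.png',cv2.resize(im[120:270,200:380],None,fx=4,fy=4,interpolation=2))
"
```

```text
t 7.05 V [-0.2923 -0.0014  0.251 ] world [ 0.4166 -0.1483  0.251 ] F_v [-0.1 -0.3  0. ] w 33.9
toolx [ 0.002 -0.002 -1.   ] tooly vs Xv deg 0.04
[[327.5 233.5]
 [284.5 246.8]
 [311.5 202.4]
 [279.5 212.2]]
```

View pics/c3.png

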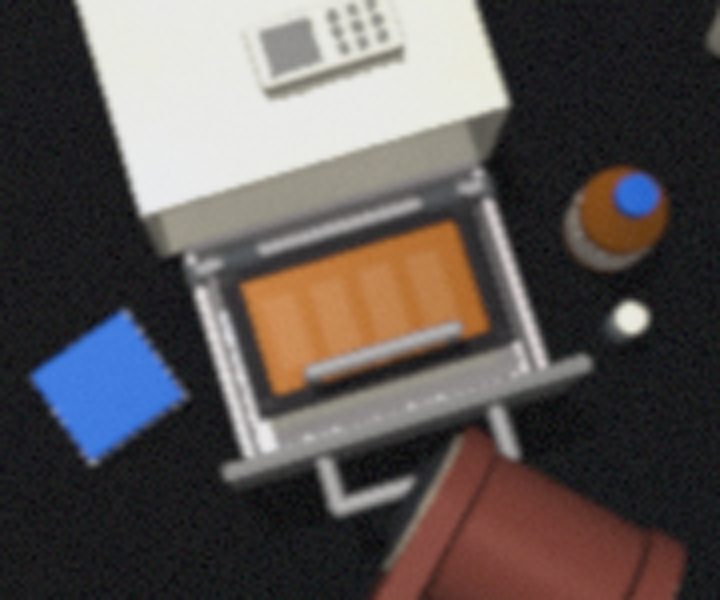

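The tray is fully out (handle end at crop (338,505) matches prediction); the lifting bar runs from (310,373) to (458,328), within 1 px of prediction. Moving onto it.

drive_tool --pt "0 0.05 -0.001 0" --pt "0 0.1 -0.001 0" --pt "0 0.14 -0.001 0" --pt "0 0.1622 -0.001 0" --pt "0 0.1622 -0.001 0" --pt "0.03 0.1622 -0.001 0" --pt "0.06 0.1622 -0.001 0" --pt "0.085 0.1622 -0.001 0" --pt "0.105 0.1622 -0.001 0" --pt "0.118 0.1622 -0.001 0" --pt "0.127 0.1622 -0.001 0" --pt "0.127 0.1622 -0.001 0"

```text
time: 8.3
tool_pos: [0.5708, -0.0977, 0.121]
tool_rot: [0.57, 0.417, 0.571, -0.418]
contact_force: [-0.7, -0.5, 0.1]
gripper_width: 0.398
```

```bash
python3 -c "
from h import *
p,R=report()
"
```

```text
t 8.3 V [-0.1301  0.0002  0.121 ] world [ 0.5708 -0.0977  0.121 ] F_v [-0.8 -0.3  0.1] w 34.0
toolx [-0.002  0.    -1.   ] tooly vs Xv deg 0.01
```

drive_tool --pt "-0.001 0 0 0" --pt "-0.001 0 0 0" --pt "-0.001 0 0 0" --pt "-0.001 0 0 0" --pt "-0.001 0 0 0" --pt "-0.001 0 0 0" --fingers 0.0

```text
time: 8.9
tool_pos: [0.5718, -0.0982, 0.1242]
tool_rot: [0.571, 0.417, 0.57, -0.418]
contact_force: [-5.0, -2.0, 6.4]
gripper_width: 0.115
```

```bash
python3 -c "
from h import *
p,R=report()
a0=0
P=lambda a:np.array([-(105*np.cos(a)-40*np.sin(a)),105*np.sin(a)+40*np.cos(a)])
for a in range(0,73,3): 
    d=P(np.radians(a))-P(0); print(a,'x',(-d[1]/1000).round(4),'y',(d[0]/1000).round(4))
"
```

```text
t 8.9 V [-0.1292 -0.0006  0.1242] world [ 0.5718 -0.0982  0.1242] F_v [-5.4 -0.4  6.4] w 9.8
toolx [ 0.001 -0.001 -1.   ] tooly vs Xv deg 0.03
0 x -0.0 y 0.0
3 x -0.0054 y 0.0022
6 x -0.0108 y 0.0048
9 x -0.0159 y 0.0076
12 x -0.021 y 0.0106
15 x -0.0258 y 0.0139
18 x -0.0305 y 0.0175
21 x -0.035 y 0.0213
24 x -0.0392 y 0.0253
27 x -0.0433 y 0.0296
30 x -0.0471 y 0.0341
33 x -0.0507 y 0.0387
36 x -0.0541 y 0.0436
39 x -0.0572 y 0.0486
42 x -0.06 y 0.0537
45 x -0.0625 y 0.059
48 x -0.0648 y 0.0645
51 x -0.0668 y 0.07
54 x -0.0685 y 0.0756
57 x -0.0698 y 0.0814
60 x -0.0709 y 0.0871
63 x -0.0717 y 0.093
66 x -0.0722 y 0.0988
69 x -0.0724 y 0.1047
72 x -0.0722 y 0.1106
```

drive_tool --pt "-0.0015 -0.0015 0 0" --pt "-0.003 -0.001 0 0" --pt "-0.0069 0.0007 0 0" --pt "-0.0096 0.002 0 0" --pt "-0.0123 0.0033 0 0" --pt "-0.0149 0.0047 0 0" --pt "-0.0174 0.0061 0 0" --pt "-0.0199 0.0076 0 0" --pt "-0.0225 0.0091 0 0" --pt "-0.0249 0.0107 0 0" --pt "-0.0273 0.0124 0 0" --pt "-0.0273 0.0124 0 0"

```text
time: 10.1
tool_pos: [0.5835, -0.0944, 0.1492]
tool_rot: [0.571, 0.417, 0.57, -0.418]
contact_force: [4.2, -4.5, -7.1]
gripper_width: 0.113
```

```bash
cat >> h.py <<'E'
def ang():
    s,p,R=tool(); g=V(p-.002*R[:,0])-[-.025,0,.085]; r=np.hypot(g[0],g[2])*1000
    print("angle",round(np.degrees(np.arctan2(g[2],-g[0]))-20.85,1),"r",round(r,1),"(112.4)")
E
python3 -c "
from h import *
p,R=report();ang()
"
```

```text
t 10.1 V [-0.1169 -0.0005  0.1492] world [ 0.5835 -0.0944  0.1492] F_v [ 2.6 -5.5 -7.1] w 9.6
toolx [ 0.    -0.001 -1.   ] tooly vs Xv deg 0.03
angle 14.9 r 113.3 (112.4)
```

drive_tool --pt "-0.0028 0.0024 0.0005 0" --pt "-0.0058 0.0049 0.001 0" --pt "-0.0087 0.0074 0.001 0" --pt "-0.0115 0.01 0.001 0" --pt "-0.0143 0.0128 0.001 0" --pt "-0.017 0.0157 0.001 0" --pt "-0.0196 0.0187 0.001 0" --pt "-0.022 0.0217 0.001 0" --pt "-0.0244 0.0248 0.001 0" --pt "-0.0267 0.0281 0.001 0" --pt "-0.0288 0.0313 0.001 0" --pt "-0.0309 0.0347 0.001 0"

```text
time: 11.3
tool_pos: [0.616, -0.0841, 0.1834]
tool_rot: [0.57, 0.417, 0.572, -0.418]
contact_force: [-9.4, -1.6, 4.7]
gripper_width: 0.113
```

```bash
python3 -c "
from h import *
p,R=report();ang()
"
```

```text
t 11.3 V [-0.0828 -0.0006  0.1834] world [ 0.616  -0.0841  0.1834] F_v [-9.4  1.3  4.7] w 9.7
toolx [-0.003  0.    -1.   ] tooly vs Xv deg 0.04
angle 39.2 r 115.8 (112.4)
```

drive_tool --pt "-0.001 -0.0012 0 0" --pt "-0.001 -0.0012 0 0"

```text
time: 11.5
tool_pos: [0.6151, -0.0844, 0.1828]
tool_rot: [0.57, 0.417, 0.571, -0.418]
contact_force: [-5.5, -0.1, 0.8]
gripper_width: 0.114
```

```bash
python3 -c "
from h import *
p,R=report();ang(); print(status.state()['ft_torque'])
print((proj('top',W([[-.23,-.065,.131],[-.23,.065,.131],[-.19,.137,.148],[-.19,-.137,.148]]))-[200,120]).round(1)*4)
im=viewer.grab_frame('top'); cv2.imwrite('pics/c4.png',cv2.resize(im[120:270,200:380],None,fx=4,fy=4,interpolation=2))
"
```

```text
t 11.5 V [-0.0838 -0.0006  0.1828] world [ 0.6151 -0.0844  0.1828] F_v [-5.3  1.6  0.8] w 9.7
toolx [-0.001  0.    -1.   ] tooly vs Xv deg 0.04
angle 38.7 r 115.8 (112.4)
[-2.52072046e-01  1.30956769e+00  9.98371516e-05]
[[510.  454. ]
 [338.  507.2]
 [224.4 482. ]
 [590.8 369.6]]
```

View pics/c4.png

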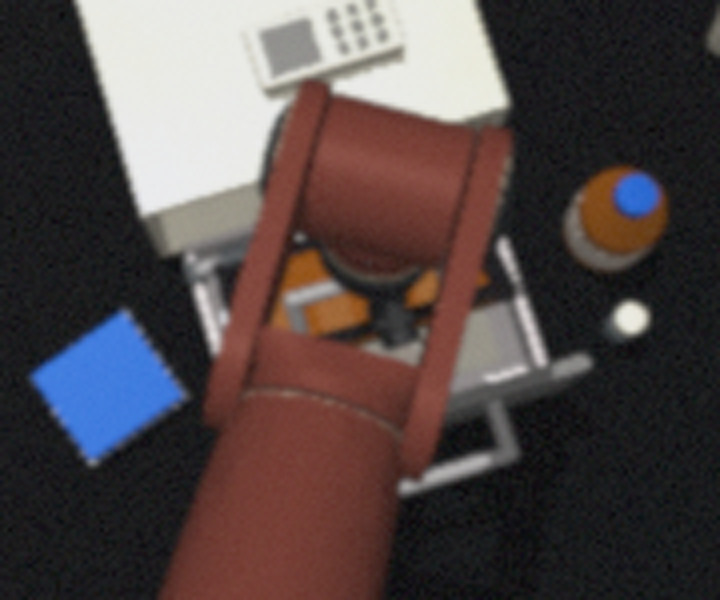

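The shield is partly up, held by the gripper at (395,315); tray plate end (590,365) is unchanged, so the tray has not moved.

drive_tool --pt "-0.0015 0.0025 0 0" --pt "-0.0032 0.006 0 0" --pt "-0.0048 0.0095 0 0" --pt "-0.0063 0.0131 0 0" --pt "-0.0078 0.0167 0 0" --pt "-0.0091 0.0204 0 0" --pt "-0.0102 0.0241 0 0" --pt "-0.0112 0.0279 0 0" --pt "-0.0112 0.0279 0 0"

```text
time: 12.45
tool_pos: [0.6435, -0.0755, 0.1976]
tool_rot: [0.572, 0.418, 0.57, -0.416]
contact_force: [-6.5, 1.2, 9.3]
gripper_width: 0.115
```

```bash
python3 -c "
from h import *
p,R=report();ang()
"
```

```text
t 12.45 V [-0.054  -0.0006  0.1976] world [ 0.6435 -0.0755  0.1976] F_v [-5.8  3.1  9.3] w 9.8
toolx [ 0.004  0.001 -1.   ] tooly vs Xv deg 0.05
angle 54.9 r 118.2 (112.4)
```

drive_tool --pt "-0.0015 0.0035 0 0" --pt "-0.0025 0.0075 0 0" --pt "-0.0032 0.0115 0 0" --pt "-0.0038 0.0152 0 0" --pt "-0.0043 0.019 0 0" --pt "-0.0047 0.0228 0 0" --pt "-0.005 0.0265 0 0" --pt "-0.0052 0.03 0 0" --pt "-0.0052 0.03 0 0"

```text
time: 13.35
tool_pos: [0.6726, -0.0664, 0.2023]
tool_rot: [0.572, 0.419, 0.569, -0.416]
contact_force: [-3.1, 0.8, 6.0]
gripper_width: 0.113
```

```bash
cat >> h.py <<'E'
    c=-(V(p)[0]+.025)*1000/112.36; print("angle from x",round(np.degrees(np.arccos(c))-20.85,1))
E
python3 -c "
from h import *
p,R=report();ang()
cv2.imwrite('pics/s5.png',cv2.resize(viewer.grab_frame('scene')[140:290,180:380],None,fx=4,fy=4,interpolation=2))
"
```

```text
t 13.35 V [-0.0235 -0.0008  0.2023] world [ 0.6726 -0.0664  0.2023] F_v [-2.7  1.7  6. ] w 9.6
toolx [ 0.005  0.001 -1.   ] tooly vs Xv deg 0.05
angle 69.9 r 119.3 (112.4)
angle from x 69.9
```

View pics/s5.png

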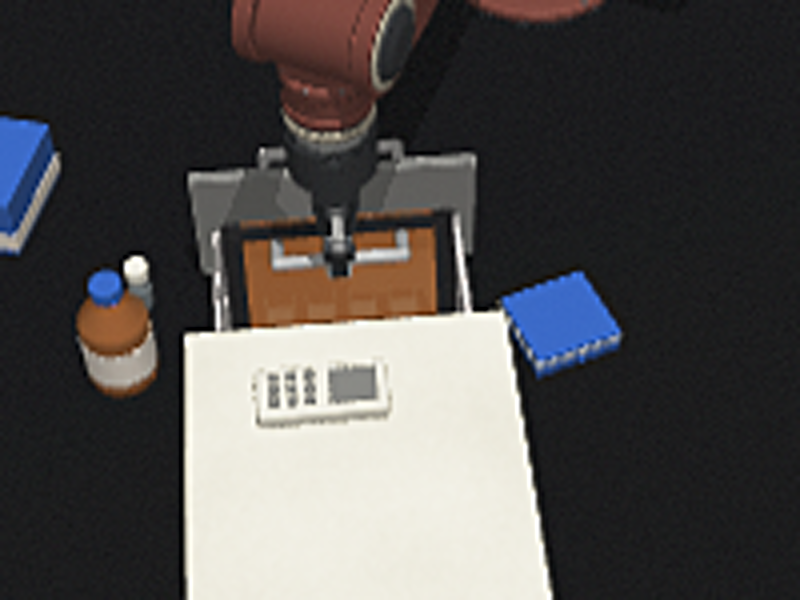

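Shield stands steep, bar from (275,262) to (405,250) held at the fingertips; tray front and handle behind it. Checking numerically.

```bash
python3 -c "
from h import *
f=lambda P:((proj('scene',W(P))-[180,140])*4).round(0).tolist()
print('handle',f([[-.23,-.065,.125],[-.23,.065,.125]]),'plate top',f([[-.19,-.137,.148],[-.19,.137,.148]]))
for a in (62,66,70,74):
    r=np.radians(a); x=-.025-(.105*np.cos(r)-.04*np.sin(r)); z=.085+.105*np.sin(r)+.04*np.cos(r)
    xe=-.025-.125*np.cos(r); ze=.085+.125*np.sin(r)
    print(a,'bar',f([[x,-.049,z],[x,.049,z]]),'pane end',f([[xe,-.103,ze],[xe,.103,ze]]))
"
```

```text
handle [[262.0, 152.0], [394.0, 142.0]] plate top [[186.0, 170.0], [473.0, 149.0]]
62 bar [[281.0, 248.0], [394.0, 240.0]] pane end [[219.0, 216.0], [450.0, 199.0]]
66 bar [[282.0, 254.0], [394.0, 246.0]] pane end [[218.0, 219.0], [451.0, 203.0]]
70 bar [[282.0, 261.0], [395.0, 253.0]] pane end [[218.0, 224.0], [452.0, 207.0]]
74 bar [[283.0, 268.0], [396.0, 260.0]] pane end [[218.0, 229.0], [453.0, 212.0]]
```

Camera agrees with about 68–70°. Easing back to about 52.5°.

drive_tool --pt "0.0001 -0.002 0 0" --pt "0.0002 -0.0055 0 0" --pt "0.0005 -0.009 0 0" --pt "0.0009 -0.0125 0 0" --pt "0.0014 -0.016 0 0" --pt "0.002 -0.0195 0 0" --pt "0.0027 -0.023 0 0" --pt "0.0035 -0.0265 0 0" --pt "0.0044 -0.0297 0 0" --pt "0.005 -0.032 0 0" --pt "0.0053 -0.0332 0 0" --pt "0.0053 -0.0332 0 0"

```text
time: 14.6
tool_pos: [0.6414, -0.0766, 0.1972]
tool_rot: [0.573, 0.419, 0.569, -0.416]
contact_force: [-1.6, 2.7, 8.3]
gripper_width: 0.11
```

```bash
python3 -c "
from h import *
p,R=report();ang()
"
```

```text
t 14.6 V [-0.0563 -0.001   0.1972] world [ 0.6414 -0.0766  0.1972] F_v [-0.7  3.1  8.3] w 9.4
toolx [ 0.008  0.001 -1.   ] tooly vs Xv deg 0.04
angle 53.8 r 118.4 (112.4)
angle from x 53.0
```

drive_tool --pt "-0.0005 0 0 0" --pt "-0.001 0 0 0" --pt "-0.0015 0 0 0" --pt "-0.0015 0 0 0" --pt "-0.0015 0 0 0" --pt "-0.0015 0 0 0" --pt "-0.0015 0 0 0" --pt "-0.0015 0 0 0"

```text
time: 15.4
tool_pos: [0.6406, -0.0768, 0.197]
tool_rot: [0.572, 0.419, 0.569, -0.416]
contact_force: [-1.7, 2.8, 6.5]
gripper_width: 0.113
```

```bash
python3 -c "
from h import *
p,R=report();ang()
f=lambda P:((proj('scene',W(P))-[180,140])*4).round(0).tolist()
for a in (48,52,56,60):
    r=np.radians(a); x=-.025-(.105*np.cos(r)-.04*np.sin(r)); z=.085+.105*np.sin(r)+.04*np.cos(r)
    xe=-.025-.125*np.cos(r); ze=.085+.125*np.sin(r)
    print(a,'bar',f([[x,-.049,z],[x,.049,z]]),'pane end',f([[xe,-.103,ze],[xe,.103,ze]]))
cv2.imwrite('pics/s6.png',cv2.resize(viewer.grab_frame('scene')[140:290,180:380],None,fx=4,fy=4,interpolation=2))
"
```

```text
t 15.4 V [-0.0571 -0.0011  0.197 ] world [ 0.6406 -0.0768  0.197 ] F_v [-0.8  3.2  6.5] w 9.6
toolx [ 0.005  0.001 -1.   ] tooly vs Xv deg 0.03
angle 53.4 r 118.4 (112.4)
angle from x 52.5
48 bar [[281.0, 231.0], [391.0, 223.0]] pane end [[220.0, 209.0], [447.0, 192.0]]
52 bar [[281.0, 235.0], [392.0, 227.0]] pane end [[220.0, 210.0], [447.0, 193.0]]
56 bar [[281.0, 240.0], [393.0, 232.0]] pane end [[219.0, 212.0], [448.0, 195.0]]
60 bar [[281.0, 245.0], [393.0, 237.0]] pane end [[219.0, 214.0], [449.0, 198.0]]
```

View pics/s6.png

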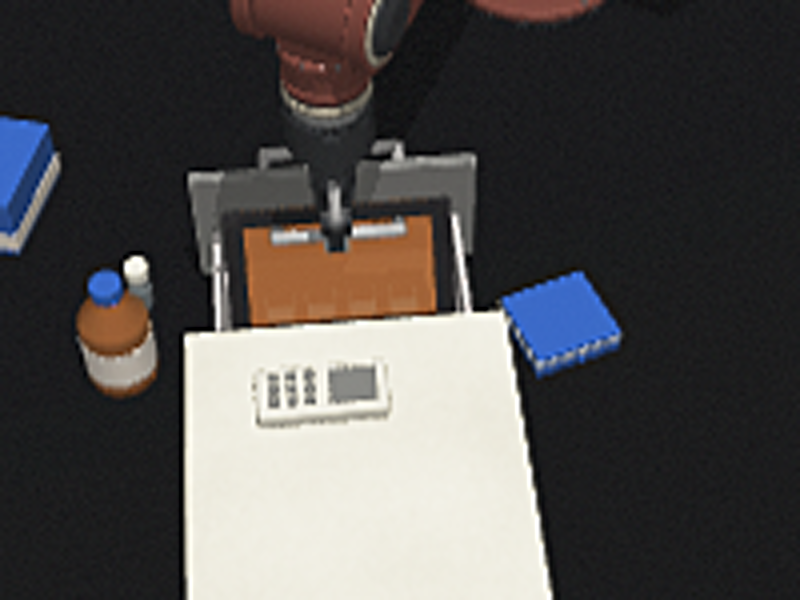

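Bar runs (275,238)–(405,227), i.e. about 53°; tray plate (190,172)–(473,153) and the bystanders are unchanged. One more second of holding to confirm it is still, then hand in.

drive_tool --pt "0 0 0 0" --pt "0 0 0 0" --pt "0 0 0 0" --pt "0 0 0 0" --pt "0 0 0 0" --pt "0 0 0 0" --pt "0 0 0 0" --pt "0 0 0 0"

```text
time: 16.25
tool_pos: [0.6406, -0.0768, 0.197]
tool_rot: [0.572, 0.419, 0.569, -0.416]
contact_force: [-0.2, 2.4, 6.2]
gripper_width: 0.115
```

```bash
python3 -c "
from h import *
from plant import manip
p,R=report();ang()
if abs(V(p)[0]+.0571)<.002: print(manip.job_done())
"
```

```text
t 16.25 V [-0.0571 -0.001   0.197 ] world [ 0.6406 -0.0768  0.197 ] F_v [0.5 2.3 6.2] w 9.8
toolx [ 0.005  0.001 -1.   ] tooly vs Xv deg 0.03
angle 53.4 r 118.4 (112.4)
angle from x 52.5
the job is handed in; nothing more can be done
None
```

The tray is pulled out to its stop and the shield is held still at about 53°, roughly 7° under the balance point, with the bar in the gripper. I handed the job in at 16.3 s.

- **Tray:** I pulled until the force rose to about 35 N with no further movement. The last camera view showed the tray front where it was after the pull.
- **Shield:** I lifted it slowly along its arc to about 69° by tool position and camera, then eased it back.
- **Last checks:** The tool did not move over the final 0.8 s, with about 6 N on the wrist. The camera gave about 53°, and tool position gave 52.5° or 53.4° depending on the method. In the last picture, the slide box, vial, reagent bottle and timer stood where they had been. I did not re-check the beaker, glove carton or rack, but the arm never worked near them.
- **One disagreement:** At the hold, the tool sat about 6 mm farther from the hinge than the shield's geometry predicts. The bar probably rolled a few millimetres towards the fingertips. It stayed firmly gripped, and the angle is still well inside the 3–12° band.

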